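# Cap the rinse pot with its cam-arm coupling

### The job

Close the rinse pot on the jeweller's bench: push the loose coupling cap fully home over the grooved brass adaptor in the middle of the pot lid while both of its cam arms are still up, turned so that the arms have room between the three stems on the lid, then swing the cam arms fully down one after the other. Leave the jar, hammer and bowl where they are.

Things in the scene. Friction and masses are not known exactly. Their poses are not given: they have to be found in the camera images.
- coupling_center (a point): Loose aluminium cap (0.43 kg): round cup, 50 mm outer diameter, 40 mm tall, orange disc on its closed top, standing mouth down. Site on its axis, half-way up, z up. Bore 40 mm wide, 32 mm deep. Cam arms are hinged at its +x (cam_a) and -x (cam_b) sides: grip it across, fingers closing along its y. Either way round fits.
- cam_a (a joint): Hinge angle (rad) of the red-ended cam arm on the cap's +x side: 0 = straight out level, negative = raised, grows as it swings down, 1.57 = hanging straight down (closed); range -0.9 to 1.58. Stiff hinge: stays where left, about 1 N at the tip turns it. A lobe at its root turns into the adaptor's groove and locks the cap; with the cap still up on the seal it jams at about 1.2.
- cam_b (a joint): The same for the blue-ended cam arm on the cap's -x side.
- cam_a_tip (a point): Middle of the free end of the red-ended cam arm. The arm is a bar 15 mm wide reaching 60 mm from its pivot, which lies 27 mm out from the cap's axis, 14 mm above the mouth (6 mm below coupling_center). Level, the bar's underside is 1 mm and its top face 7 mm above the pivot; closed, that top face looks outward.
- cam_b_tip (a point): Middle of the free end of the blue-ended cam arm, made and hinged like the red one.
- port_top (a point): Centre of the rigid top rim of the grooved brass adaptor: 36 mm diameter, 3 mm chamfer, fixed upright at the centre of the pot lid, z up. Rim 163 mm above the bench, 93 mm above the lid. Groove 27 mm across, 12 to 32 mm below the rim. Fully home, the cap's inner roof lies on the rim and coupling_center is 12 mm below this point.
- seal (a joint): Black seal disc, 27 mm across, on the adaptor's rim: 0 = standing 6 mm proud, 0.006 (m) = pressed in flush. The cap rests on it 6 mm short of home until pushed down with about 7 N; the disc then stays in.
- pot: Fixed round steel rinse pot, 240 mm in diameter, green lid on top at 70 mm above the bench; origin at the centre of its underside.
- riser_top (a point): Top centre of a fixed upright stem with a red cap on the pot lid, 24 mm in diameter, 85 mm tall, top at 155 mm above the bench, about 86 mm from the adaptor axis: a level cam arm (87 mm from the axis to its tip) strikes it.
- gauge_top (a point): Top centre of a like fixed stem with a white cap (24 mm in diameter, 85 mm tall), on the far side of the adaptor from the red one.
- relief_top (a point): Top centre of a like fixed stem with a blue cap (24 mm in diameter, 85 mm tall), between the other two, nearer the red one.
- jar_center (a point): Bystander: amber jar with a black lid, 44 mm in diameter, 55 mm tall, upright; point half-way up.
- hammer_center (a point): Bystander: small hammer lying on its side, 190 mm long along its x axis (head at +x, 78 mm across, 26 mm high); point at the middle of its length.
- bowl_center (a point): Bystander: white bowl, 60 mm in diameter, 28 mm tall; point half-way up.
Mind the look-alikes: they are no part of the job. Of the things like the part that bears coupling_center, leave any that is purple; of the rest the smaller one is meant.

How it is judged:
By the outcome, as a careful person would: the job done as asked, in the order asked, and still so for the second after the job is handed in, with the robot touching nothing.
It also fails if it takes over 64 s, if anything falls off the work surface, if the arm or the gripper's body presses on something with over 40 N, if the wrist force passes 120 N, or if a joint passes its speed limit or range.

### The arm

A 7-joint arm with a two-finger parallel gripper is mounted at the origin on the work surface. World frame = base frame: x ahead of the robot, y to its left, z up, the work surface at z = 0. Lengths are in m, angles in rad, forces in N, time in s.
With the tool pointing down it reaches from about 0.425 to 0.925 m from the base axis. Payload 6.8 kg.
Tool frame: the origin (TCP) lies on the front face of the gripper's body, between the roots of the fingers; the fingertips stand 73 mm ahead of it and the grasp point (between the pads) lies 54 mm ahead of it; z points along the fingers, y is the line along which they close (so a half turn about z gives the same grasp; the last joint's range is limited). The gripper opens to 85 mm and grips with 20 to 120 N. Pads are 22 mm wide; open, the fingers measure 114 mm over their backs; the gripper's body (76 mm by 85 mm) begins 54 mm behind the grasp point. The pads swing forward as they close: fully open they stand 13 mm farther back than shut.
Start: joints at [1.156, 0.477, 0.022, 1.555, -0.011, 1.109, -0.083], TCP at [0.204, -0.643, 0.304] pointing down, gripper open.
Joint ranges: [-2.96, 2.96], [-0.34, 2.1], [-1.41, 1.46], [0.24, 2.44], [-1.37, 4.51], [0.17, 1.92], [-2.96, 2.96]. Speed limits (rad/s): [2.39, 2.39, 3.14, 3.14, 3.14, 3.14, 3.14].

### API

Orientations are given as a unit quaternion [w, x, y, z].
In Python, from station import bot, optics gives the robot as it stands.
- The arm moves only by the tool drive_tool, never from a script. Its argument "deltas" is a list of rows, each an object with "gripper": the closure in counts, from 0 (fully open) to 255 (shut); "offset": the shift along the tool's x, y, z in units of 1000 mm (1.0 is 1000 mm), a list of three; "angular": the turn, a rotation vector about the tool's x, y, z in units of 45 degrees (1.0 is 45 degrees), a list of three. In form: [{"gripper": gripper, "offset": [dx, dy, dz], "angular": [rx, ry, rz]}, ...]. A call has 1 to 5 rows; each row is the pose to reach, as a shift and turn from the pose commanded when the call began, along the tool's axes at that moment; what a row does not reach only later rows make up. A row lasts 1/10 s, in which the tool goes at most 50 mm and 8.59 degrees, less where a joint would pass 70% of its speed; a pose out of reach is approached as far as the arm can. A call with a number of a shift or a turn outside -1 to 1 is refused whole. A call with a gripper value outside its range is refused whole. The fingers move at their own pace and stop on an object; "grip_force" is the grip in N (left out, the last holds). Time passes only in rows, so rows that repeat a pose let the fingers close. It gives the time, the measured TCP pose, the force, the opening and the grip force at its end, in the units of the state.
- bot.get_obs(): the state, without advancing time (a new reading comes with each control period).
- optics.read_camera(name): name is "scene" or "side" or "wrist"; returns the picture (420x560x3 uint8, blue, green, red); there is no depth.
- optics.camera_model(name): a dict with "fx", "fy", "cx", "cy" (pixels), "cam_to_world" (4x4, takes a point from camera to world coordinates). Camera axes: x right, y up, looking along -z (the intrinsics and any distortion apply to the point x, -y, -z); pixel columns grow to the right and rows downward; lengths in m; the calibration is good to about 2 mm. The wrist camera is an equidistant fisheye: a pixel r from the principal point sees the ray r / f radians off the axis. A picture is of the moment at which its call begins: read the wrist's pose just before it. camera_model takes no time and is no camera call; for the wrist camera it gives the pose at the moment of the call.
- bot.hand_in(): hands the job in; it is judged then, once.
The state is a dict: "t": time; "q": joint angles; "joint_vel": joint speeds; "joint_torque": joint torques, N m; "eef_pos": TCP position; "tool_rot": TCP orientation; "contact_force": force on the tool from outside, world axes, zero at the start; "torque": the same for the moment, N m; "gripper_width": opening from 0.0 (shut) to 1.0 (fully open); "grasp_force": force on a finger pad.
Only numpy, scipy, OpenCV 4.12 (cv2) and the standard library are available. Lean on these libraries where they do the work, as an engineer would, in place of code of your own. Each camera call takes 0.05 s, during which the arm holds its last target. There are 200 camera calls.

## Working session

There is one attempt and no reset: what is moved stays moved. The work goes in short steps, Python scripts to look and compute and a tool call to move; the robot and the scene stay as the last step left them, time stands still between calls to the robot, and variables do not carry over. Pictures are saved under pics/ and viewed, at most 10 in all, crops included, and the job is handed in when it is done.

Besides the shell and the picture viewer there is one more tool, called after "Request:" in YAML: its name, and indented under it one key for each argument. drive_tool: Moves the arm, as the interface text tells. Its arguments: {"type":"object","properties":{"deltas":{"type":"array"},"grip_force":{"type":"number"}},"required":["deltas"]}

```bash
mkdir -p pics; python3 - <<'E'
from station import bot, optics
import cv2,numpy as np
o=bot.get_obs(); print({k:np.round(v,3) for k,v in o.items()})
for n in("scene","side"):
    im=optics.read_camera(n); cv2.imwrite(f"pics/{n}0.png",im)
    m=optics.camera_model(n); print(n,{k:np.round(v,3) for k,v in m.items()})
a=cv2.imread("pics/scene0.png");b=cv2.imread("pics/side0.png")
E
```

```text
{'t': np.float64(0.0), 'q': array([ 1.156,  0.478,  0.022,  1.556, -0.011,  1.109, -0.083]), 'joint_vel': array([-0.001, -0.001,  0.001,  0.001, -0.   ,  0.001,  0.   ]), 'joint_torque': array([ 0.0000e+00, -5.9644e+01,  1.6080e+00, -2.8120e+01,  1.3000e-02,
        9.0000e-03, -0.0000e+00]), 'eef_pos': array([ 0.204, -0.643,  0.303]), 'tool_rot': array([-0.001,  0.988,  0.153, -0.   ]), 'contact_force': array([ 0.442, -0.46 , -0.014]), 'torque': array([ 0.035,  0.002, -0.023]), 'grasp_force': np.float64(0.0), 'gripper_width': np.float64(1.002)}
scene {'fx': np.float64(404.818), 'fy': np.float64(404.818), 'cx': np.float64(281.831), 'cy': np.float64(208.482), 'cam_to_world': array([[-3.64e-01, -5.60e-01,  7.44e-01,  1.18e+00],
       [ 9.31e-01, -2.20e-01,  2.90e-01,  2.45e-01],
       [ 1.00e-03,  7.99e-01,  6.01e-01,  6.87e-01],
       [ 0.00e+00,  0.00e+00,  0.00e+00,  1.00e+00]])}
side {'fx': np.float64(513.884), 'fy': np.float64(513.884), 'cx': np.float64(292.391), 'cy': np.float64(208.062), 'cam_to_world': array([[-0.958,  0.145, -0.246,  0.178],
       [-0.285, -0.502,  0.817,  1.   ],
       [-0.005,  0.853,  0.522,  0.764],
       [ 0.   ,  0.   ,  0.   ,  1.   ]])}
```

View pics/scene0.png

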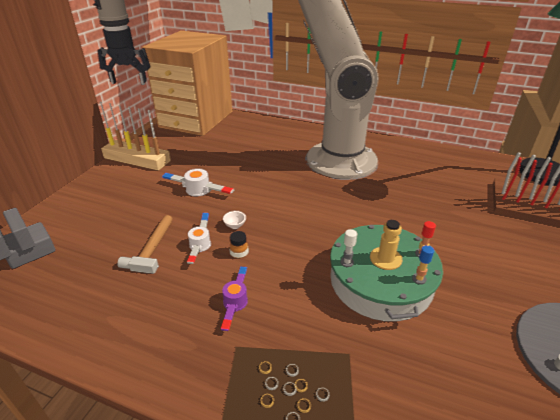

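View pics/side0.png

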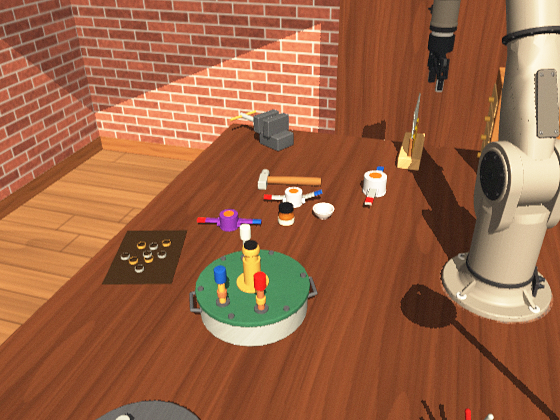

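The scene picture shows two white caps, a larger one at (197,182) and a smaller one at (199,238), and a purple cap at (234,295). The jar is at (238,245), the bowl at (234,220) and the hammer at (150,245). The adaptor top is at (393,226), with stems at red (428,230), white (350,236) and blue (426,255). In the side picture the small cap is at (293,196), the big one at (375,182) and the adaptor at (250,247).

```bash
cat > h.py <<'E'
import cv2,numpy as np
from station import bot, optics
def ray(m,p,fish=False):
    x=(p[0]-m["cx"])/m["fx"]; y=(p[1]-m["cy"])/m["fy"]
    if fish:
        r=np.hypot(x,y); s=np.sin(r)/max(r,1e-9); d=np.array([x*s,-y*s,-np.cos(r)])
    else: d=np.array([x,-y,-1.])
    T=np.array(m["cam_to_world"]); d=T[:3,:3]@d
    return T[:3,3],d/np.linalg.norm(d)
def plane(m,p,z,fish=False):
    o,d=ray(m,p,fish); return o+d*(z-o[2])/d[2]
def tri(rs):
    A=sum(np.eye(3)-np.outer(d,d) for o,d in rs); b=sum((np.eye(3)-np.outer(d,d))@o for o,d in rs)
    X=np.linalg.solve(A,b); return X,max(np.linalg.norm((np.eye(3)-np.outer(d,d))@(X-o)) for o,d in rs)
def mask(im,c):
    H,S,V=[a.astype(int) for a in cv2.split(cv2.cvtColor(im,cv2.COLOR_BGR2HSV))]
    return {"red":((H<5)|(H>174))&(S>180)&(V>100),"orange":(H>7)&(H<17)&(S>190)&(V>180),"blue":(H>100)&(H<125)&(S>150)&(V>90),
     "white":(S<50)&(V>140),"black":V<45}[c].astype(np.uint8)
def blobs(im,c,roi,mn=8):
    x0,y0,x1,y1=roi; n,l,s,ce=cv2.connectedComponentsWithStats(mask(im,c)[y0:y1,x0:x1])
    return [(int(s[i,4]),np.round(ce[i]+[x0,y0],1),s[i,:4]+[x0,y0,0,0]) for i in range(1,n) if s[i,4]>=mn]
E
python3 - <<'E'
from h import *
for n,rois in {"scene":{"cap":(175,205,222,270),"big":(155,165,240,200),"pot":(330,210,445,290)},"side":{"cap":(258,182,328,212),"big":(358,160,392,212),"pot":(190,220,310,320)}}.items():
    im=cv2.imread(f"pics/{n}0.png")
    for r,b in rois.items():
        for c in("red","orange","blue","white","black"):
            for x in blobs(im,c,b): print(n,r,c,x[0],x[1],x[2])
def big(n,r): x0,y0,x1,y1=r; return cv2.resize(cv2.imread(f"pics/{n}0.png")[y0:y1,x0:x1],(400,400),interpolation=cv2.INTER_CUBIC)
cv2.imwrite("pics/c0.png",np.hstack([big("scene",(165,205,235,275)),big("side",(258,162,328,232))]))
E
```

```text
scene cap red 42 [191.1 258.2] [187 255   9   7]
scene cap orange 42 [197.9 232.3] [194 230   9   6]
scene cap blue 32 [204.9 215.7] [202 213   6   7]
scene cap white 454 [199.2 239.1] [188 220  23  35]
scene big red 51 [226.5 189.6] [222 187  11   7]
scene big orange 44 [195.5 174. ] [191 172  10   5]
scene big blue 32 [167.2 175.5] [163 173   9   6]
scene big white 615 [196.8 183.1] [171 169  52  27]
scene pot red 175 [428.4 229.1] [422 221  14  17]
scene pot blue 179 [426.4 254. ] [420 246  14  17]
scene pot white 216 [350.6 239.1] [344 229  14  25]
scene pot black 15 [391.3 227.2] [387 225  11   4]
side cap red 39 [267.  196.6] [264 194   8   6]
side cap orange 27 [293.1 190.5] [289 189   9   4]
side cap blue 29 [317.6 192.3] [314 190   8   6]
side cap white 56 [261.5 185. ] [258 182   8   7]
side cap white 355 [293.2 197. ] [272 187  43  21]
side cap white 123 [320.6 207.1] [313 203  15   9]
side cap black 116 [285.3 207.2] [279 203  14   9]
side big red 39 [368.7 199.6] [364 197  10   7]
side big orange 46 [375.3 175. ] [370 173  11   5]
side big blue 22 [380.1 168.1] [377 167   7   4]
side big white 473 [374.6 184.5] [363 170  24  27]
side big white 12 [367.5 203.5] [365 203   6   2]
side pot red 24 [200.5 221. ] [197 220   8   3]
side pot red 200 [259.6 281. ] [254 272  12  19]
side pot blue 32 [256.5 221.5] [253 220   8   4]
side pot blue 196 [219.7 274.2] [214 265  13  19]
side pot white 52 [286.  222.1] [279 220  15   5]
side pot white 153 [244.6 232.3] [240 225  11  19]
side pot white 159 [297.9 313.9] [284 303  22  17]
side pot white 19 [195.4 309.5] [191 308  10   3]
side pot white 66 [205.7 316.2] [201 311  14   9]
side pot black 71 [250.  244.6] [244 241  13   8]
```

View pics/c0.png

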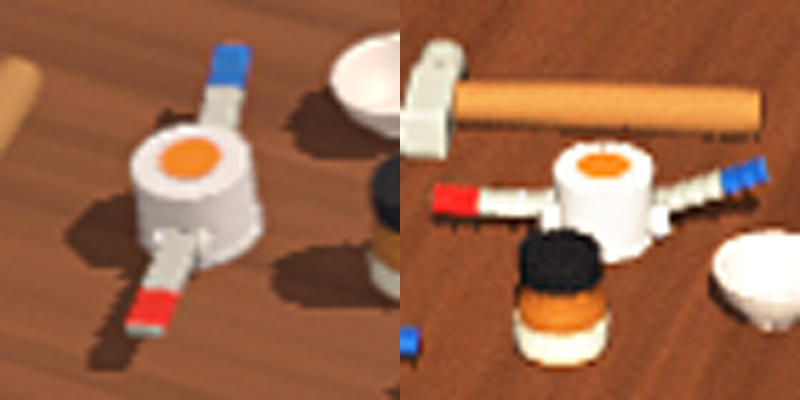

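The crop shows the smaller cap upright, with its red arm toward the scene camera and its blue arm away. The jar and bowl are close beside it. Next I compute positions.

```bash
python3 - <<'E'
from h import *
S=optics.camera_model("scene");D=optics.camera_model("side")
def T(n,a,b):
    X,e=tri([ray(S,a),ray(D,b)]); print(n,np.round(X*1e3,1),"err",round(e*1e3,1)); return X
c=T("cap disc",(197.9,232.3),(293.1,190.5)); r=T("red tip",(191.1,258.2),(267,196.6)); b=T("blue tip",(204.9,215.7),(317.6,192.3))
B=T("BIG disc",(195.5,174),(375.3,175)); T("BIG red",(226.5,189.6),(368.7,199.6));T("BIG blue",(167.2,175.5),(380.1,168.1))
print("plane40",plane(S,(197.9,232.3),.04),plane(D,(293.1,190.5),.04))
print("axis yaw deg",np.degrees(np.arctan2(*(r-b)[1::-1])), "tips dist",np.linalg.norm((r-c)[:2]),np.linalg.norm((b-c)[:2]))
# stems: cap blob top centres approx
T("port(seal)",(391.8,223),(250,243.5)); T("red stem",(428.4,229.1),(259.6,281)); T("blue stem",(426.4,254),(219.7,274.2)); T("white stem",(350.4,236),(244.6,231))
for n,(dx,w) in {"small":(c,23),"big":(B,24)}.items(): print(n, "body width mm", w*np.linalg.norm(S["cam_to_world"][:3,3]-dx)/S["fx"]*1e3)
T("jar lid",(238,238),(285.5,206)); T("bowl",(234.5,217),(323,208))
# pixel row widths around cap
for n,y,x0,x1 in(("scene",240,180,220),("scene",186,175,220),("side",198,275,315),("side",186,358,395)):
    m=mask(cv2.imread(f"pics/{n}0.png"),"white")[y,x0:x1]; k=np.where(m)[0]; print(n,y,k.min()+x0,k.max()+x0)
E
```

```text
cap disc [ 544.6 -225.5   39.1] err 0.4
red tip [ 615.8 -203.4   21.1] err 0.9
blue tip [ 476.6 -245.1   34.5] err 0.9
BIG disc [ 330.7 -359.    52.7] err 0.3
BIG red [ 332.  -259.1   24. ] err 1.0
BIG blue [ 329.6 -463.7   23.5] err 1.1
plane40 [ 0.54590485 -0.2244436   0.04      ] [ 0.54418496 -0.22479186  0.04      ]
axis yaw deg 16.648151533600014 tips dist 0.07451761297083588 0.07075677324530882
port(seal) [501.4 220.5 167.5] err 0.2
red stem [456.2 293.9 139.4] err 0.4
blue stem [536.7 297.2 139.9] err 0.7
white stem [542.6 147.2 142.5] err 0.3
small body width mm 58.05141537635592
big body width mm 72.30919554460415
jar lid [ 535.5 -120.1   48.7] err 2.0
bowl [ 444.1 -176.1   27.2] err 0.2
scene 240 190 209
scene 186 183 219
side 198 275 306
side 186 364 385
```

```bash
cat >> h.py <<'E'
from scipy.spatial.transform import Rotation as R
def go(xyz,yaw):
    """delta (tool axes, move units) to TCP xyz pointing down with tool x at yaw (deg)"""
    o=bot.get_obs(); w,x,y,z=o["tool_rot"]; Q=R.from_quat([x,y,z,w])
    G=R.from_euler("z",yaw,degrees=True)*R.from_euler("x",180,degrees=True)
    print("t",round(o["t"],2),"pos",np.round(o["eef_pos"],4),"F",np.round(o["contact_force"],1),"w",round(o["gripper_width"],3),"yaw",round(np.degrees(np.arctan2(*Q.as_matrix()[1::-1,0])),2))
    print("off",np.round(Q.inv().apply(np.array(xyz)-o["eef_pos"]),4),"ang",np.round((Q.inv()*G).as_rotvec()/(np.pi/4),4))
E
python3 - <<'E'
from h import *
S=optics.camera_model("scene");D=optics.camera_model("side")
print("hammer head",plane(S,(143,265),.026),"handle",plane(S,(158,238),.02),plane(S,(168,219),.02),plane(D,(290,181),.02))
go((.545,-.225,.23),16.6)
E
```

```text
hammer head [ 0.67857768 -0.29163047  0.026     ] handle [ 0.581794   -0.32019815  0.02      ] [ 0.50795274 -0.3406766   0.02      ] [ 0.57995341 -0.31203467  0.02      ]
t 0.1 pos [ 0.2037 -0.6431  0.303 ] F [-0.4  0.9  0.6] w 1.0 yaw 17.58
off [ 0.4516 -0.2954  0.0734] ang [-0.0021  0.0002  0.0218]
```

Request:
drive_tool:
  deltas:
    - {"gripper":0,"offset":[0.451,-0.295,0.03],"angular":[0,0,0]}
    - {"gripper":0,"offset":[0.451,-0.295,0.03],"angular":[0,0,0]}
    - {"gripper":0,"offset":[0.451,-0.295,0.03],"angular":[0,0,0]}
    - {"gripper":0,"offset":[0.451,-0.295,0.07],"angular":[0,0,0]}
    - {"gripper":0,"offset":[0.451,-0.295,0.07],"angular":[0,0,0]}
  grip_force: 40

```text
t: 0.6
eef_pos: [0.3619, -0.4492, 0.2796]
tool_rot: [-0.0, 0.988, 0.153, 0.0]
contact_force: [1.3, 0.0, 0.2]
gripper_width: 0.997
grasp_force: 0.0
```

```bash
python3 -c "
from h import *
go((.545,-.225,.23),16.6)"
```

```text
t 0.6 pos [ 0.3619 -0.4492  0.2796] F [1.3 0.  0.2] w 0.997 yaw 17.57
off [ 0.2422 -0.1585  0.0496] ang [-0.     -0.      0.0216]
```

Request:
drive_tool:
  deltas:
    - {"gripper":0,"offset":[0.242,-0.158,0.05],"angular":[0,0,0.02]}
    - {"gripper":0,"offset":[0.242,-0.158,0.05],"angular":[0,0,0.02]}
    - {"gripper":0,"offset":[0.242,-0.158,0.05],"angular":[0,0,0.02]}
    - {"gripper":0,"offset":[0.242,-0.158,0.05],"angular":[0,0,0.02]}
    - {"gripper":0,"offset":[0.242,-0.158,0.05],"angular":[0,0,0.02]}

```text
t: 1.1
eef_pos: [0.5178, -0.2586, 0.2368]
tool_rot: [-0.0, 0.989, 0.145, -0.0]
contact_force: [0.6, -1.1, 0.1]
gripper_width: 1.0
grasp_force: 0.0
```

Request:
drive_tool:
  deltas:
    - {"gripper":0,"offset":[0.0,0.0,0.0],"angular":[0,0,0]}
    - {"gripper":0,"offset":[0,0,0],"angular":[0,0,0]}

```text
t: 1.3
eef_pos: [0.5175, -0.2587, 0.2366]
tool_rot: [-0.0, 0.989, 0.147, -0.001]
contact_force: [0.4, -0.4, 0.9]
gripper_width: 0.998
grasp_force: 0.0
```

```bash
python3 - <<'E'
from h import *
go((.545,-.225,.23),16.6)
m=optics.camera_model("wrist"); im=optics.read_camera("wrist"); cv2.imwrite("pics/w1.png",im)
np.save("w1.npy",m,allow_pickle=True); print(m)
for c in("orange","red","blue"):
    for b in blobs(im,c,(0,0,560,420),20): print(c,b[0],b[1],b[2],np.round(plane(m,b[1],{"orange":.04,"red":.021,"blue":.034}[c],True),4))
E
```

```text
t 1.3 pos [ 0.5175 -0.2587  0.2366] F [ 0.4 -0.4  0.9] w 0.998 yaw 16.88
off [ 0.0361 -0.0243  0.0066] ang [-0.0014  0.0011  0.0062]
{'fx': 325.19226210127806, 'fy': 325.19226210127806, 'cx': 277.8256660523242, 'cy': 211.6286470223903, 'cam_to_world': array([[ 2.91430860e-01,  9.13485913e-01,  2.83921716e-01,
         5.90190903e-01],
       [-9.56591579e-01,  2.78539656e-01,  8.57217086e-02,
        -2.37730968e-01],
       [-7.77883887e-04, -2.96579074e-01,  9.55007983e-01,
         3.06219278e-01],
       [ 0.00000000e+00,  0.00000000e+00,  0.00000000e+00,
         1.00000000e+00]])}
blue 34 [257.6 239.1] [256 228   3  23] [ 0.4791 -0.2523  0.034 ]
```

View pics/w1.png

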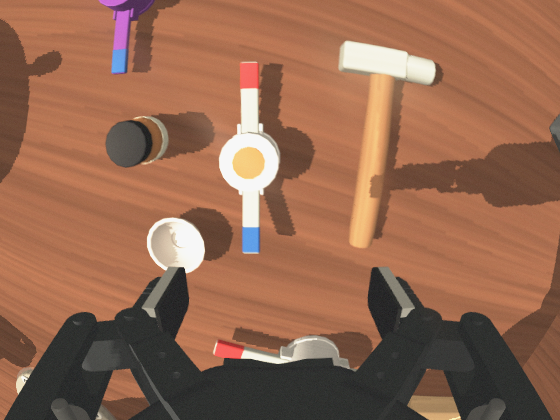

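The wrist view shows the small cap's orange disc at (249,162), with the red end at (249,75) and the blue end at (251,240). The jar (130,143), bowl (176,245) and hammer are well clear of the finger lines.

```bash
python3 - <<'E'
from h import *
m=np.load("w1.npy",allow_pickle=True).item(); im=cv2.imread("pics/w1.png")
hsv=cv2.cvtColor(im,cv2.COLOR_BGR2HSV)
def cen(lo,hi,roi):
    x0,y0,x1,y1=roi; k=cv2.inRange(hsv,lo,hi)[y0:y1,x0:x1]; n,l,s,c=cv2.connectedComponentsWithStats(k); i=1+np.argmax(s[1:,4]); return c[i]+[x0,y0],s[i]
o,so=cen((8,110,120),(28,255,255),(228,140,272,185)); r,sr=cen((0,150,80),(8,255,255),(235,55,265,100)); b,sb=cen((100,120,60),(125,255,255),(235,215,270,260))
O,Rr,B=plane(m,o,.04,True),plane(m,r,.021,True),plane(m,b,.034,True)
print(o,so,r,sr,b,sb); print(O,Rr,B); v=(Rr-B); print("yaw",np.degrees(np.arctan2(v[1],v[0])), np.linalg.norm((Rr-O)[:2]),np.linalg.norm((B-O)[:2]))
go((O[0],O[1],.09),np.degrees(np.arctan2(v[1],v[0])))
E
```

```text
[248.17624021 162.52480418] [  5   7  31  32 766] [249.17579909  75.3652968 ] [  4   8  20  25 438] [250.51958225 239.46997389] [  8  13  16  24 383]
[ 0.54457289 -0.22577664  0.04      ] [ 0.61556199 -0.20401929  0.021     ] [ 0.47681476 -0.24621669  0.034     ]
yaw 16.916170715155257 0.07424846281073502 0.07077400677986961
t 1.35 pos [ 0.5166 -0.2605  0.2369] F [-0.1 -1.2 -0.2] w 1.001 yaw 16.7
off [ 0.0369 -0.0252  0.1469] ang [-0.0003  0.0015 -0.0048]
```

Request:
drive_tool:
  deltas:
    - {"gripper":0,"offset":[0.037,-0.025,0.0],"angular":[0,0,-0.003]}
    - {"gripper":0,"offset":[0.037,-0.025,0.05],"angular":[0,0,-0.003]}
    - {"gripper":0,"offset":[0.037,-0.025,0.1],"angular":[0,0,-0.003]}
    - {"gripper":0,"offset":[0.037,-0.025,0.14],"angular":[0,0,-0.003]}
    - {"gripper":0,"offset":[0.037,-0.025,0.161],"angular":[0,0,-0.003]}

```text
t: 1.85
eef_pos: [0.5422, -0.2274, 0.0729]
tool_rot: [-0.001, 0.989, 0.145, -0.003]
contact_force: [-0.9, -1.1, 0.0]
gripper_width: 0.999
grasp_force: 0.0
```

Request:
drive_tool:
  deltas:
    - {"gripper":255,"offset":[0.0,0.0,0.0],"angular":[0,0,0]}
    - {"gripper":255,"offset":[0,0,0],"angular":[0,0,0]}
    - {"gripper":255,"offset":[0,0,0],"angular":[0,0,0]}
    - {"gripper":255,"offset":[0,0,0],"angular":[0,0,0]}
    - {"gripper":255,"offset":[0,0,0],"angular":[0,0,0]}
  grip_force: 50

```text
t: 2.35
eef_pos: [0.5459, -0.2266, 0.0781]
tool_rot: [0.001, 0.989, 0.146, 0.001]
contact_force: [-1.5, 0.1, 7.9]
gripper_width: 0.577
grasp_force: 53.4
```

Request:
drive_tool:
  deltas:
    - {"gripper":255,"offset":[0.0,0.0,0.0],"angular":[0,0,0]}
    - {"gripper":255,"offset":[0,0,0],"angular":[0,0,0]}
    - {"gripper":255,"offset":[0,0,0],"angular":[0,0,0]}
    - {"gripper":255,"offset":[0,0,0],"angular":[0,0,0]}

```text
t: 2.75
eef_pos: [0.5459, -0.2266, 0.0781]
tool_rot: [0.001, 0.989, 0.146, 0.001]
contact_force: [-3.0, 0.4, 7.7]
gripper_width: 0.573
grasp_force: 53.4
```

Request:
drive_tool:
  deltas:
    - {"gripper":255,"offset":[0.0,0.0,-0.03],"angular":[0,0,0]}
    - {"gripper":255,"offset":[0,0,-0.07],"angular":[0,0,0]}
    - {"gripper":255,"offset":[0,0,-0.12],"angular":[0,0,0]}
    - {"gripper":255,"offset":[0,0,-0.17],"angular":[0,0,0]}
    - {"gripper":255,"offset":[0,0,-0.22],"angular":[0,0,0]}

```text
t: 3.25
eef_pos: [0.5446, -0.2257, 0.2985]
tool_rot: [0.0, 0.989, 0.146, 0.0]
contact_force: [1.5, 0.3, -5.2]
gripper_width: 0.579
grasp_force: 54.6
```

```bash
python3 - <<'E'
from h import *
im=optics.read_camera("wrist"); m=optics.camera_model("wrist"); cv2.imwrite("pics/w2.png",im)
go((.5014,.2205,.30),3)
E
```

```text
t 3.3 pos [ 0.5482 -0.2268  0.308 ] F [ 3.2 -1.1  3.1] w 0.579 yaw 16.79
off [ 0.0843 -0.4418  0.0053] ang [ 0.0086 -0.0155  0.3064]
```

View pics/w2.png

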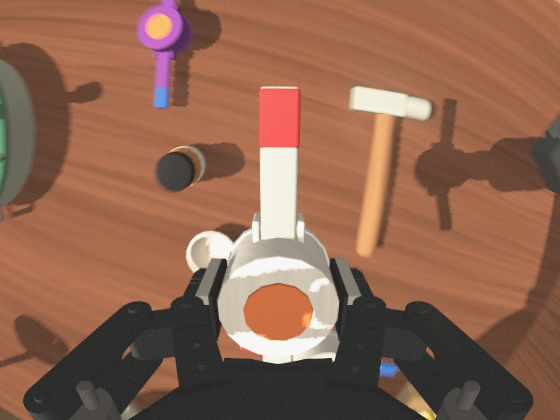

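The cap is held upright and squarely between the pads, its disc at (279,313) and the red arm level and forward. Next I carry it over the port.

Request:
drive_tool:
  deltas:
    - {"gripper":255,"offset":[0.084,-0.442,0.005],"angular":[0,0,0.306]}
    - {"gripper":255,"offset":[0.084,-0.442,0.005],"angular":[0,0,0.306]}
    - {"gripper":255,"offset":[0.084,-0.442,0.005],"angular":[0,0,0.306]}
    - {"gripper":255,"offset":[0.084,-0.442,0.005],"angular":[0,0,0.306]}
    - {"gripper":255,"offset":[0.084,-0.442,0.005],"angular":[0,0,0.306]}

```text
t: 3.8
eef_pos: [0.5182, 0.0232, 0.2936]
tool_rot: [0.0, 1.0, 0.026, 0.0]
contact_force: [1.1, 0.7, -4.5]
gripper_width: 0.577
grasp_force: 54.6
```

```bash
python3 - <<'E'
from h import *
go((.5014,.2205,.30),3)
E
```

```text
t 3.8 pos [0.5182 0.0232 0.2936] F [ 1.1  0.7 -4.5] w 0.577 yaw 3.03
off [-0.0064 -0.1979 -0.0065] ang [ 0.0004 -0.0009  0.0006]
```

Request:
drive_tool:
  deltas:
    - {"gripper":255,"offset":[-0.006,-0.05,-0.005],"angular":[0,0,0]}
    - {"gripper":255,"offset":[-0.006,-0.1,-0.005],"angular":[0,0,0]}
    - {"gripper":255,"offset":[-0.006,-0.15,-0.005],"angular":[0,0,0]}
    - {"gripper":255,"offset":[-0.006,-0.19,-0.005],"angular":[0,0,0]}
    - {"gripper":255,"offset":[-0.006,-0.198,-0.005],"angular":[0,0,0]}

```text
t: 4.3
eef_pos: [0.5007, 0.2253, 0.2988]
tool_rot: [-0.002, 1.0, 0.031, 0.0]
contact_force: [0.2, -0.1, -4.0]
gripper_width: 0.576
grasp_force: 54.6
```

Request:
drive_tool:
  deltas:
    - {"gripper":255,"offset":[0,0,0],"angular":[0,0,0]}
    - {"gripper":255,"offset":[0,0,0],"angular":[0,0,0]}
    - {"gripper":255,"offset":[0,0,0],"angular":[0,0,0]}

```text
t: 4.6
eef_pos: [0.503, 0.2167, 0.2983]
tool_rot: [0.001, 1.0, 0.025, -0.0]
contact_force: [0.3, -0.4, -5.3]
gripper_width: 0.577
grasp_force: 54.6
```

```bash
python3 - <<'E'
from h import *
go((.5014,.2205,.24),3)
A=[]
for n,r in(("scene",(330,100,470,225)),("side",(180,120,330,240))):
    im=optics.read_camera(n); cv2.imwrite(f"pics/{n}3.png",im); x0,y0,x1,y1=r; A.append(cv2.resize(im[y0:y1,x0:x1],(400,330),interpolation=cv2.INTER_CUBIC))
    for c in("red","blue","orange"):
        for b in blobs(im,c,r,8): print(n,c,b[0],b[1],b[2])
cv2.imwrite("pics/c3.png",np.hstack(A))
E
```

```text
t 4.6 pos [0.503  0.2167 0.2983] F [ 0.3 -0.4 -5.3] w 0.577 yaw 2.86
off [-0.0014 -0.0039  0.0583] ang [ 0.0017  0.0002 -0.003 ]
scene red 52 [391.4 215.3] [387 212  10   8]
scene red 33 [428.8 222.9] [424 221  11   4]
scene blue 14 [400.4 171.6] [397 171   7   3]
side red 77 [211.8 206. ] [206 202  13   9]
side red 47 [200.6 219.6] [197 217   9   6]
side blue 65 [282.7 209.5] [277 206  12   8]
side orange 15 [252. 203.] [250 201   5   5]
side orange 14 [226.8 213.6] [224 212   7   4]
side orange 80 [286.  216.2] [279 213  15   7]
```

View pics/c3.png

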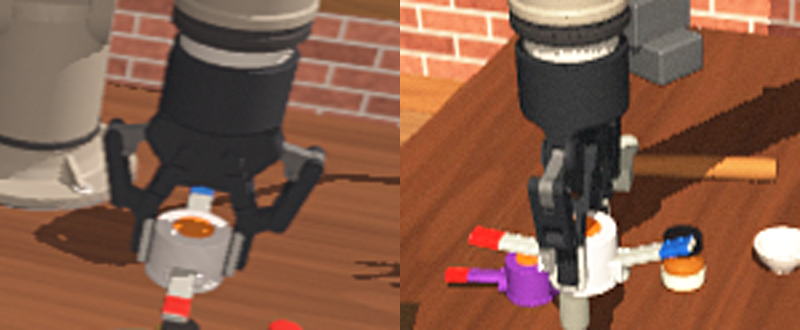

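The crop shows the cap upright in the fingers over the adaptor, red arm toward the scene camera and blue arm toward the robot. Next I check where the cap axis sits relative to the TCP.

```bash
python3 - <<'E'
from h import *
S=optics.camera_model("scene");D=optics.camera_model("side");m=optics.camera_model("wrist")
def cen(p,roi):
    hsv=cv2.cvtColor(p,cv2.COLOR_BGR2HSV); x0,y0,x1,y1=roi; k=cv2.inRange(hsv,(4,140,90),(22,255,255))[y0:y1,x0:x1]; n,l,s,c=cv2.connectedComponentsWithStats(k); i=1+np.argmax(s[1:,4]); return c[i]+[x0,y0],s[i]
o,s=cen(cv2.imread("pics/scene3.png"),(380,170,415,205)); print(o,s)
for z in(.257,.262): print("scene disc",plane(S,o,z))
im=optics.read_camera("wrist"); ow,sw=cen(im,(225,270,335,345)); print(ow,sw)
for z in(.257,.262): print("wrist disc",plane(m,ow,z,True))
print("tri",tri([ray(S,o),ray(m,ow,True)]))
print("red tip",tri([ray(S,(391.4,215.3)),ray(D,(211.8,206))]), "port wrist?")
go((.5014,.2205,.25),3)
E
```

```text
[397.37647059 185.65882353] [11 12 14  8 85]
scene disc [0.49983013 0.21607221 0.257     ]
scene disc [0.50774547 0.21640365 0.262     ]
[277.90016529 311.48595041] [  19   13   69   57 3025]
wrist disc [0.50163107 0.21604481 0.257     ]
wrist disc [0.50509981 0.21623022 0.262     ]
tri (array([0.50303386, 0.21616308, 0.25902347]), np.float64(4.3243508496651665e-05))
red tip (array([0.57749003, 0.21984779, 0.24226005]), np.float64(0.0003496812318828377)) port wrist?
t 4.75 pos [0.5029 0.2175 0.2985] F [-0.1  0.2 -5.3] w 0.57 yaw 2.91
off [-0.0014 -0.0031  0.0485] ang [ 0.0007 -0.0001 -0.0021]
```

Request:
drive_tool:
  deltas:
    - {"gripper":255,"offset":[-0.0015,-0.0043,0.0],"angular":[0,0,0]}
    - {"gripper":255,"offset":[-0.0015,-0.0043,0.02],"angular":[0,0,0]}
    - {"gripper":255,"offset":[-0.0015,-0.0043,0.042],"angular":[0,0,0]}
    - {"gripper":255,"offset":[-0.0015,-0.0043,0.052],"angular":[0,0,0]}
    - {"gripper":255,"offset":[-0.0015,-0.0043,0.062],"angular":[0,0,0]}

```text
t: 5.25
eef_pos: [0.5009, 0.2232, 0.2361]
tool_rot: [0.0, 1.0, 0.026, -0.0]
contact_force: [0.3, 0.8, -4.4]
gripper_width: 0.571
grasp_force: 54.6
```

```bash
python3 - <<'E'
from h import *
go((.5014,.2205,.21),3)
E
```

```text
t 5.25 pos [0.5009 0.2232 0.2361] F [ 0.3  0.8 -4.4] w 0.571 yaw 3.04
off [0.0004 0.0028 0.0261] ang [0.     0.0002 0.0008]
```

Request:
drive_tool:
  deltas:
    - {"gripper":255,"offset":[0,0.001,0.006],"angular":[0,0,0]}
    - {"gripper":255,"offset":[0,0.001,0.012],"angular":[0,0,0]}
    - {"gripper":255,"offset":[0,0.001,0.018],"angular":[0,0,0]}
    - {"gripper":255,"offset":[0,0.001,0.021],"angular":[0,0,0]}

```text
t: 5.65
eef_pos: [0.501, 0.2222, 0.2153]
tool_rot: [-0.0, 1.0, 0.026, 0.0]
contact_force: [-0.8, 0.3, -4.5]
gripper_width: 0.577
grasp_force: 54.6
```

Request:
drive_tool:
  deltas:
    - {"gripper":255,"offset":[0,0,0.002],"angular":[0,0,0]}
    - {"gripper":255,"offset":[0,0,0.004],"angular":[0,0,0]}
    - {"gripper":255,"offset":[0,0,0.005],"angular":[0,0,0]}
    - {"gripper":255,"offset":[0,0,0.005],"angular":[0,0,0]}

```text
t: 6.05
eef_pos: [0.501, 0.2222, 0.2108]
tool_rot: [0.0, 1.0, 0.027, 0.0]
contact_force: [-3.0, -0.6, 2.8]
gripper_width: 0.579
grasp_force: 55.3
```

Request:
drive_tool:
  deltas:
    - {"gripper":255,"offset":[0,0,0.002],"angular":[0,0,0]}
    - {"gripper":255,"offset":[0,0,0.003],"angular":[0,0,0]}
    - {"gripper":255,"offset":[0,0,0.004],"angular":[0,0,0]}

```text
t: 6.35
eef_pos: [0.5011, 0.2223, 0.209]
tool_rot: [0.0, 1.0, 0.026, 0.0]
contact_force: [-12.8, -6.8, 32.7]
gripper_width: 0.578
grasp_force: 58.0
```

Request:
drive_tool:
  deltas:
    - {"gripper":255,"offset":[0,0,-0.002],"angular":[0,0,0]}
    - {"gripper":50,"offset":[0,0,-0.002],"angular":[0,0,0]}
    - {"gripper":50,"offset":[0,0,-0.002],"angular":[0,0,0]}
    - {"gripper":50,"offset":[0,0,-0.002],"angular":[0,0,0]}
    - {"gripper":50,"offset":[0,0,-0.002],"angular":[0,0,0]}

```text
t: 6.85
eef_pos: [0.5011, 0.2223, 0.2084]
tool_rot: [-0.0, 1.0, 0.027, 0.0]
contact_force: [0.2, 0.2, -0.0]
gripper_width: 0.804
grasp_force: 0.0
```

Request:
drive_tool:
  deltas:
    - {"gripper":50,"offset":[0,0,-0.01],"angular":[0,0,0]}
    - {"gripper":50,"offset":[0,0,-0.04],"angular":[0,0,0]}
    - {"gripper":50,"offset":[0,0,-0.08],"angular":[0,0,0]}
    - {"gripper":255,"offset":[0,0,-0.12],"angular":[0,0,0]}
    - {"gripper":255,"offset":[0,0,-0.12],"angular":[0,0,0]}

```text
t: 7.35
eef_pos: [0.5031, 0.2238, 0.3352]
tool_rot: [-0.002, 1.0, 0.027, 0.005]
contact_force: [0.8, 0.6, 0.6]
gripper_width: 0.478
grasp_force: 0.0
```

```bash
python3 - <<'E'
from h import *
go((.5014,.2205,.21),3)
A=[]
for n,r in(("scene",(330,170,450,290)),("side",(180,190,310,320))):
    im=optics.read_camera(n); cv2.imwrite(f"pics/{n}4.png",im); x0,y0,x1,y1=r; A.append(cv2.resize(im[y0:y1,x0:x1],(400,400),interpolation=cv2.INTER_CUBIC))
    for c in("red","blue","orange"):
        for b in blobs(im,c,r,8): print(n,c,b[0],b[1],b[2])
cv2.imwrite("pics/c4.png",np.hstack(A))
E
```

```text
t 7.35 pos [0.5031 0.2238 0.3352] F [0.8 0.6 0.6] w 0.478 yaw 3.04
off [-0.0032  0.0038  0.1251] ang [-0.0057 -0.013   0.0009]
scene red 174 [428.3 229.1] [422 221  14  17]
scene red 47 [387.  252.3] [383 249   9   8]
scene blue 44 [396.1 204.3] [393 201   7   8]
scene blue 177 [426.4 254.1] [420 246  14  17]
scene orange 63 [392.8 222.2] [388 219  11   7]
side red 47 [200.6 219.6] [197 217   9   6]
side red 76 [214.9 244.9] [209 241  13   9]
side red 199 [259.5 281. ] [254 272  12  19]
side blue 31 [256.4 221.4] [252 220   9   4]
side blue 57 [283.1 250.1] [278 247  11   7]
side blue 197 [219.7 274.3] [214 265  13  19]
side orange 28 [228.5 213. ] [225 211   8   5]
side orange 83 [285.9 216.1] [279 213  15   7]
side orange 67 [249.8 242.1] [244 239  13   7]
```

View pics/c4.png

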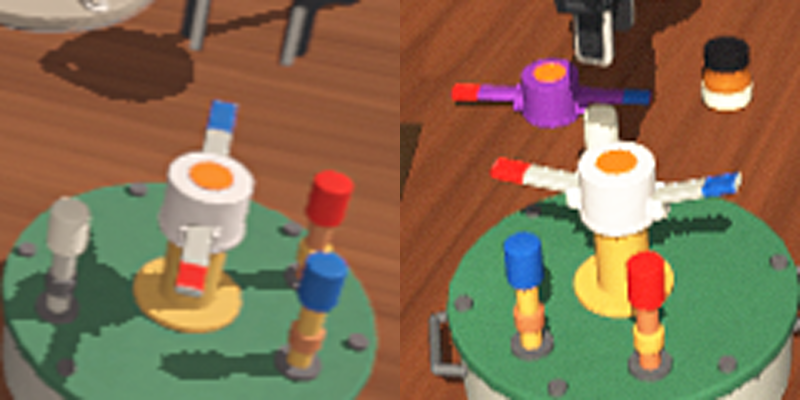

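The crop shows the cap seated on the adaptor, with its arms up and pointing into the gaps between the stems. Next I measure the disc height and the tips.

```bash
python3 - <<'E'
from h import *
S=optics.camera_model("scene");D=optics.camera_model("side")
c,e=tri([ray(S,(392.8,222.2)),ray(D,(249.8,242.1))]); r,e1=tri([ray(S,(387,252.3)),ray(D,(214.9,244.9))]); b,e2=tri([ray(S,(396.1,204.3)),ray(D,(283.1,250.1))])
print(c,r,b,e,e1,e2); v=r-b; print("yaw",np.degrees(np.arctan2(v[1],v[0])))
for p in(r,b): d=p-c; L=np.hypot(*d[:2]); print("rad",L,"z above pivot",p[2]-.145)
go((r[0]+.005,r[1],.26),3)
E
```

```text
[0.50164369 0.22160129 0.17099264] [0.57627083 0.22585068 0.15312235] [0.43173397 0.21929733 0.16564818] 0.0005309565568492229 0.00043884228086489986 0.0012148895386138133
yaw 2.596032767993762
rad 0.07474803084454543 z above pivot 0.008122348984113903
rad 0.0699476730713772 z above pivot 0.02064818346571609
t 7.45 pos [0.5013 0.2224 0.33  ] F [-0.4 -0.6  0.1] w 0.301 yaw 3.04
off [0.0798 0.0009 0.0703] ang [-0.0012 -0.0036  0.0008]
```

The disc is at z = 0.171, so the cap is fully home with both arms up. Next, with the fingers shut, I push the red arm down along its arc.

Request:
drive_tool:
  deltas:
    - {"gripper":255,"offset":[0.04,0.001,0],"angular":[0,0,0.01]}
    - {"gripper":255,"offset":[0.083,0.0017,0.0],"angular":[0,0,0.01]}
    - {"gripper":255,"offset":[0.083,0.0017,0.04],"angular":[0,0,0.01]}
    - {"gripper":255,"offset":[0.083,0.0017,0.07],"angular":[0,0,0.01]}
    - {"gripper":255,"offset":[0.083,0.0017,0.075],"angular":[0,0,0.01]}

```text
t: 7.95
eef_pos: [0.5814, 0.2234, 0.2479]
tool_rot: [0.002, 1.0, 0.023, -0.005]
contact_force: [-0.6, -0.4, -0.6]
gripper_width: 0.0
grasp_force: 0.0
```

Request:
drive_tool:
  deltas:
    - {"gripper":255,"offset":[0,0,0],"angular":[0,0,0]}
    - {"gripper":255,"offset":[0,0,0],"angular":[0,0,0]}
    - {"gripper":255,"offset":[0,0,0],"angular":[0,0,0]}
    - {"gripper":255,"offset":[0,0,0],"angular":[0,0,0]}

```text
t: 8.35
eef_pos: [0.5844, 0.2252, 0.2551]
tool_rot: [-0.0, 1.0, 0.023, 0.001]
contact_force: [-0.4, 0.2, -0.2]
gripper_width: -0.002
grasp_force: 0.0
```

```bash
python3 - <<'E'
from h import *
go((.5844,.2251,.225),2.6)
E
```

```text
t 8.35 pos [0.5844 0.2252 0.2551] F [-0.4  0.2 -0.2] w -0.002 yaw 2.59
off [-0.0001  0.0001  0.0301] ang [-0.001  -0.003  -0.0001]
```

Request:
drive_tool:
  deltas:
    - {"gripper":255,"offset":[0,0,0.024],"angular":[0,0,0]}
    - {"gripper":255,"offset":[0,0,0.034],"angular":[0,0,0]}
    - {"gripper":255,"offset":[-0.001,0,0.042],"angular":[0,0,0]}
    - {"gripper":255,"offset":[-0.002,0,0.048],"angular":[0,0,0]}
    - {"gripper":255,"offset":[-0.006,0,0.056],"angular":[0,0,0]}

```text
t: 8.85
eef_pos: [0.5787, 0.2248, 0.1979]
tool_rot: [-0.0, 1.0, 0.022, 0.001]
contact_force: [2.4, 0.6, 0.5]
gripper_width: 0.001
grasp_force: 0.8
```

Request:
drive_tool:
  deltas:
    - {"gripper":255,"offset":[-0.005,0,0.006],"angular":[0,0,0]}
    - {"gripper":255,"offset":[-0.012,0,0.011],"angular":[0,0,0]}
    - {"gripper":255,"offset":[-0.018,0,0.015],"angular":[0,0,0]}
    - {"gripper":255,"offset":[-0.022,0,0.016],"angular":[0,0,0]}
    - {"gripper":255,"offset":[-0.026,0,0.016],"angular":[0,0,0]}

```text
t: 9.35
eef_pos: [0.5514, 0.2234, 0.1814]
tool_rot: [0.0, 1.0, 0.023, -0.0]
contact_force: [2.8, -0.7, -1.6]
gripper_width: -0.002
grasp_force: 1.0
```

Request:
drive_tool:
  deltas:
    - {"gripper":255,"offset":[-0.003,0,0],"angular":[0,0,0]}
    - {"gripper":255,"offset":[-0.006,0,0],"angular":[0,0,0]}
    - {"gripper":255,"offset":[-0.007,0,0],"angular":[0,0,0]}
    - {"gripper":255,"offset":[-0.008,0,0],"angular":[0,0,0]}

```text
t: 9.75
eef_pos: [0.545, 0.2232, 0.1822]
tool_rot: [-0.0, 1.0, 0.022, 0.001]
contact_force: [5.9, 0.6, -0.9]
gripper_width: 0.001
grasp_force: 1.1
```

Request:
drive_tool:
  deltas:
    - {"gripper":255,"offset":[-0.001,0,0],"angular":[0,0,0]}
    - {"gripper":255,"offset":[-0.002,0,0],"angular":[0,0,0]}
    - {"gripper":255,"offset":[-0.003,0,0],"angular":[0,0,0]}

```text
t: 10.05
eef_pos: [0.5437, 0.2229, 0.1825]
tool_rot: [-0.001, 1.0, 0.022, 0.003]
contact_force: [12.3, 0.4, -5.6]
gripper_width: 0.002
grasp_force: 7.4
```

```bash
python3 - <<'E'
from h import *
go((.5844,.2251,.225),2.6)
S=optics.read_camera("scene"); D=optics.read_camera("side")
for n,im,r in(("scene",S,(330,170,450,290)),("side",D,(180,190,310,320))):
    cv2.imwrite(f"pics/{n}5.png",im)
    for b in blobs(im,"red",r,8): print(n,b)
E
```

```text
t 10.05 pos [0.5437 0.2229 0.1825] F [12.3  0.4 -5.6] w 0.002 yaw 2.53
off [ 0.041  -0.0005 -0.0423] ang [-0.0018 -0.0075 -0.0016]
scene (137, array([429.4, 228.7]), array([424, 221,  12,  17]))
side (46, array([200.6, 219.6]), array([197, 217,   9,   6]))
side (37, array([238.4, 270.8]), array([236, 265,   5,  12]))
side (198, array([259.5, 280.9]), array([254, 272,  12,  19]))
```

Request:
drive_tool:
  deltas:
    - {"gripper":255,"offset":[0.02,0,0],"angular":[0,0,0]}
    - {"gripper":255,"offset":[0.04,0,-0.03],"angular":[0,0,0]}
    - {"gripper":255,"offset":[0.042,0,-0.08],"angular":[0,0,0]}
    - {"gripper":255,"offset":[0.042,0,-0.12],"angular":[0,0,0]}
    - {"gripper":255,"offset":[0.0,0,-0.12],"angular":[0,0,0]}

```text
t: 10.65
eef_pos: [0.5461, 0.224, 0.3077]
tool_rot: [-0.003, 1.0, 0.021, 0.005]
contact_force: [0.0, 1.3, 0.8]
gripper_width: -0.0
grasp_force: 0.0
```

Request:
drive_tool:
  deltas:
    - {"gripper":255,"offset":[-0.045,0,0],"angular":[0,0,0]}
    - {"gripper":255,"offset":[-0.09,0,0.0],"angular":[0,0,0]}
    - {"gripper":255,"offset":[-0.124,0,0.0],"angular":[0,0,0]}
    - {"gripper":255,"offset":[-0.124,0,0],"angular":[0,0,0]}
    - {"gripper":255,"offset":[-0.124,0,0.0],"angular":[0,0,0]}

```text
t: 11.15
eef_pos: [0.4163, 0.2173, 0.3018]
tool_rot: [0.0, 1.0, 0.023, -0.0]
contact_force: [0.8, 0.8, -1.0]
gripper_width: 0.001
grasp_force: 0.0
```

```bash
python3 - <<'E'
from h import *
go((.4186,.2175,.255),2.6)
P={}
for n,r in(("scene",(330,170,450,290)),("side",(180,190,310,320))):
    im=optics.read_camera(n); cv2.imwrite(f"pics/{n}6.png",im)
    for c in("red","orange"):
        for b in blobs(im,c,r,8): print(n,c,b[0],b[1],b[2])
E
```

```text
t 11.15 pos [0.4163 0.2173 0.3018] F [ 0.8  0.8 -1. ] w 0.001 yaw 2.65
off [ 0.0023 -0.0001  0.0468] ang [0.0007 0.0002 0.0011]
scene red 174 [428.3 229.1] [422 221  14  17]
scene red 43 [385.  259.1] [382 256   7   7]
scene orange 62 [393.1 221.8] [388 219  11   7]
side red 47 [200.6 219.6] [197 217   9   6]
side red 40 [238.2 270.8] [236 265   5  12]
side red 199 [259.5 281. ] [254 272  12  19]
side orange 27 [228.4 213. ] [225 211   8   5]
side orange 27 [281.2 216.3] [279 214   5   6]
side orange 67 [250.7 242.3] [245 239  12   7]
```

```bash
python3 - <<'E'
from h import *
S=optics.camera_model("scene");D=optics.camera_model("side")
print(tri([ray(S,(393.1,221.8)),ray(D,(250.7,242.3))]), tri([ray(S,(385,259.1)),ray(D,(238.2,270.8))]))
E
```

```text
(array([0.49975489, 0.22184414, 0.17088049]), np.float64(0.0006976041153670122)) (array([0.53060267, 0.22300859, 0.09355852]), np.float64(7.082507814137537e-05))
```

Request:
drive_tool:
  deltas:
    - {"gripper":255,"offset":[0.002,0,0.04],"angular":[0,0,0]}
    - {"gripper":255,"offset":[0.002,0,0.055],"angular":[0,0,0]}
    - {"gripper":255,"offset":[0.002,0,0.067],"angular":[0,0,0]}
    - {"gripper":255,"offset":[0.002,0,0.077],"angular":[0,0,0]}
    - {"gripper":255,"offset":[0.002,0,0.077],"angular":[0,0,0]}

```text
t: 11.75
eef_pos: [0.4192, 0.2173, 0.2236]
tool_rot: [0.0, 1.0, 0.022, -0.001]
contact_force: [-0.0, -0.6, 0.8]
gripper_width: -0.0
grasp_force: 0.4
```

The red arm hangs at radius 31 mm, where a closed arm should be, and the cap is still home. Now the blue arm.

Request:
drive_tool:
  deltas:
    - {"gripper":255,"offset":[0,0,0.008],"angular":[0,0,0]}
    - {"gripper":255,"offset":[0.001,0,0.016],"angular":[0,0,0]}
    - {"gripper":255,"offset":[0.004,0,0.024],"angular":[0,0,0]}
    - {"gripper":255,"offset":[0.01,0,0.031],"angular":[0,0,0]}
    - {"gripper":255,"offset":[0.016,0,0.036],"angular":[0,0,0]}

```text
t: 12.25
eef_pos: [0.435, 0.2179, 0.1876]
tool_rot: [0.0, 1.0, 0.023, -0.001]
contact_force: [-2.9, -0.9, -0.7]
gripper_width: -0.001
grasp_force: 1.0
```

Request:
drive_tool:
  deltas:
    - {"gripper":255,"offset":[0.006,0,0.004],"angular":[0,0,0]}
    - {"gripper":255,"offset":[0.011,0,0.006],"angular":[0,0,0]}
    - {"gripper":255,"offset":[0.015,0,0.006],"angular":[0,0,0]}
    - {"gripper":255,"offset":[0.018,0,0.006],"angular":[0,0,0]}
    - {"gripper":255,"offset":[0.02,0,0.006],"angular":[0,0,0]}

```text
t: 12.75
eef_pos: [0.4553, 0.2191, 0.1826]
tool_rot: [-0.0, 1.0, 0.023, 0.0]
contact_force: [-1.7, -0.2, -1.7]
gripper_width: 0.0
grasp_force: 1.1
```

Request:
drive_tool:
  deltas:
    - {"gripper":255,"offset":[0.001,0,0],"angular":[0,0,0]}
    - {"gripper":255,"offset":[0.002,0,0],"angular":[0,0,0]}
    - {"gripper":255,"offset":[0.003,0,0],"angular":[0,0,0]}

```text
t: 13.05
eef_pos: [0.4567, 0.2191, 0.1824]
tool_rot: [0.001, 1.0, 0.023, -0.001]
contact_force: [-9.2, -0.3, 3.1]
gripper_width: 0.001
grasp_force: 4.6
```

Request:
drive_tool:
  deltas:
    - {"gripper":255,"offset":[0.001,0,0],"angular":[0,0,0]}
    - {"gripper":255,"offset":[0.002,0,0],"angular":[0,0,0]}
    - {"gripper":255,"offset":[0.002,0,0],"angular":[0,0,0]}

```text
t: 13.35
eef_pos: [0.457, 0.2192, 0.1822]
tool_rot: [0.001, 1.0, 0.023, -0.003]
contact_force: [-11.8, -2.3, 6.8]
gripper_width: 0.003
grasp_force: 6.4
```

Request:
drive_tool:
  deltas:
    - {"gripper":255,"offset":[-0.02,0,0],"angular":[0,0,0]}
    - {"gripper":255,"offset":[-0.035,0,-0.03],"angular":[0,0,0]}
    - {"gripper":255,"offset":[-0.035,0,-0.08],"angular":[0,0,0]}
    - {"gripper":255,"offset":[-0.035,0,-0.12],"angular":[0,0,0]}
    - {"gripper":255,"offset":[-0.035,0,-0.15],"angular":[0,0,0]}

```text
t: 13.85
eef_pos: [0.4261, 0.2184, 0.3363]
tool_rot: [-0.001, 1.0, 0.023, 0.003]
contact_force: [0.9, 0.2, -0.5]
gripper_width: -0.0
grasp_force: 0.0
```

Request:
drive_tool:
  deltas:
    - {"gripper":255,"offset":[0,0.045,0],"angular":[0,0,0]}
    - {"gripper":255,"offset":[0,0.09,0],"angular":[0,0,0]}
    - {"gripper":255,"offset":[0.03,0.13,0],"angular":[0,0,0]}
    - {"gripper":255,"offset":[0.03,0.15,0],"angular":[0,0,0]}
    - {"gripper":255,"offset":[0.03,0.15,0],"angular":[0,0,0]}

```text
t: 14.35
eef_pos: [0.4632, 0.0657, 0.3332]
tool_rot: [0.0, 1.0, 0.019, 0.001]
contact_force: [0.4, 0.5, -0.0]
gripper_width: 0.003
grasp_force: 0.0
```

```bash
python3 - <<'E'
from h import *
go((.4186,.2175,.255),2.6)
A=[]
for n,r in(("scene",(330,170,450,290)),("side",(180,190,310,320))):
    im=optics.read_camera(n); cv2.imwrite(f"pics/{n}7.png",im); x0,y0,x1,y1=r; A.append(cv2.resize(im[y0:y1,x0:x1],(400,400),interpolation=cv2.INTER_CUBIC))
    for c in("red","blue","orange"):
        for b in blobs(im,c,r,8): print(n,c,b[0],b[1],b[2])
cv2.imwrite("pics/c7.png",np.hstack(A))
E
```

```text
t 14.35 pos [0.4632 0.0657 0.3332] F [ 0.4  0.5 -0. ] w 0.003 yaw 2.23
off [-0.0388 -0.1535  0.078 ] ang [ 0.0012 -0.0032 -0.0082]
scene red 174 [428.3 229.1] [422 221  14  17]
scene red 45 [385.4 259.4] [382 256   8   8]
scene blue 177 [426.4 254.1] [420 246  14  17]
scene orange 64 [393.2 221.9] [388 219  11   7]
side red 47 [200.6 219.6] [197 217   9   6]
side red 41 [238. 271.] [236 265   5  12]
side red 203 [259.6 280.9] [254 272  12  19]
side blue 36 [256.3 221.2] [253 219   8   5]
side blue 197 [219.7 274.3] [214 265  13  19]
side blue 35 [268.  275.7] [266 271   5  10]
side orange 26 [228.5 213. ] [225 211   8   5]
side orange 82 [285.8 216.2] [279 213  15   7]
side orange 68 [250.3 242.4] [244 239  13   8]
```

View pics/c7.png

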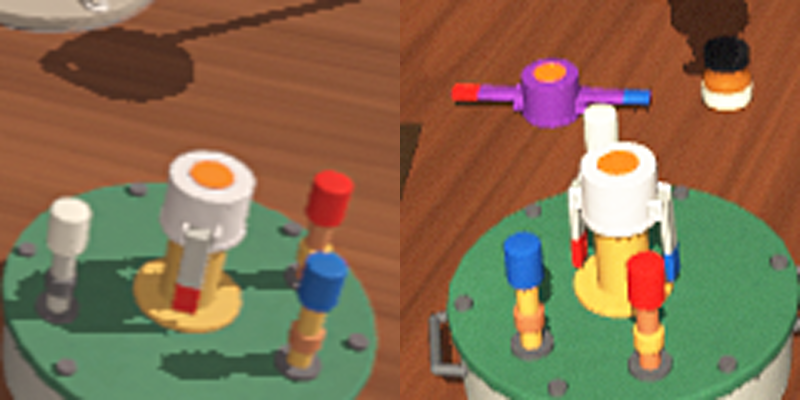

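The crop shows both arms hanging down alongside the adaptor, red on the left and blue on the right. I check both arm angles against the cap's symmetry plane.

```bash
python3 - <<'E'
from h import *
S=optics.camera_model("scene");D=optics.camera_model("side")
c,e=tri([ray(S,(393.2,221.9)),ray(D,(250.3,242.4))]); print(c,e)
a=np.radians(2.6); u=np.array([np.cos(a),np.sin(a),0]); n=np.array([-u[1],u[0],0])
for k,p in(("red",(238.0,271)),("blue",(268,275.7))):
    o,d=ray(D,p)
    for off in(0,.0075):
        X=o+d*((c+n*off-o)@n)/(d@n); print(k,off,"radial",round((X-c)@u*1e3,1),"z",round(X[2]*1e3,1))
# edges of the outer side: arm direction from white bar through the coloured end, side view
im=cv2.imread("pics/side7.png"); 
for y in range(250,283,3):
    X=[]
    for x0,x1 in((234,246),(262,275)):
        g=im[y,x0:x1].astype(int); X.append(" ".join("%d/%d/%d"%tuple(v) for v in g[::3]))
def tip(s,th,off): 
    P=c+u*s*.027; P[2]=.145; t=P+s*u*(.054*np.cos(th)+.004*np.sin(th))+n*off; t[2]+=-.054*np.sin(th)+.004*np.cos(th); 
    q=np.linalg.inv(D["cam_to_world"])@np.r_[t,1]; return np.round([D["cx"]-D["fx"]*q[0]/q[2],D["cy"]+D["fy"]*q[1]/q[2]],1)
for th in(1.3,1.4,1.5,1.57): print(th,"red",tip(1,th,.004),"blue",tip(-1,th,.004))
E
```

```text
[0.50033939 0.22221443 0.17095433] 0.0005111987679434366
red 0 radial 30.5 z 93.5
red 0.0075 radial 27.5 z 99.9
blue 0 radial -34.6 z 93.4
blue 0.0075 radial -37.0 z 99.8
1.3 red [230.6 270.9] blue [272.4 277.4]
1.4 red [233.  271.9] blue [270.  277.7]
1.5 red [235.4 272.7] blue [267.6 277.7]
1.57 red [237.2 273.1] blue [265.8 277.6]
```

```bash
python3 - <<'E'
from h import *
S=optics.camera_model("scene");D=optics.camera_model("side"); im=cv2.imread("pics/side7.png")
r=cv2.resize(im[238:286,230:280],(600,576),interpolation=cv2.INTER_CUBIC); cv2.imwrite("pics/c8.png",r)
c=np.array([.5008,.2218,0]); a=np.radians(2.6); u=np.array([np.cos(a),np.sin(a),0]); n=np.array([-u[1],u[0],0])
def px(s,L,h,th,off):
    t=c+s*u*(.027+L*np.cos(th)+h*np.sin(th))+n*off; t[2]=.145-L*np.sin(th)+h*np.cos(th)
    q=np.linalg.inv(D["cam_to_world"])@np.r_[t,1]; p=np.array([D["cx"]-D["fx"]*q[0]/q[2],D["cy"]+D["fy"]*q[1]/q[2]]); return np.round((p-[230,238])*12).astype(int)
for th in(1.57,1.45):
  for s in(1,-1): print(th,s,"outer near edge root/tip",px(s,10,0.007,th,.0075) if 0 else (px(s,.01,.007,th,.0075),px(s,.06,.007,th,.0075)),"inner",px(s,.06,.001,th,.0075),"outer far tip",px(s,.06,.007,th,-.0075))
E
```

```text
1.57 1 outer near edge root/tip (array([ 45, 225]), array([ 64, 456])) inner [ 96 461] outer far tip [ 92 403]
1.57 -1 outer near edge root/tip (array([431, 282]), array([440, 515])) inner [407 510] outer far tip [465 461]
1.45 1 outer near edge root/tip (array([ 38, 219]), array([ 24, 444])) inner [ 57 453] outer far tip [ 53 392]
1.45 -1 outer near edge root/tip (array([437, 279]), array([480, 516])) inner [447 514] outer far tip [504 462]
```

View pics/c8.png

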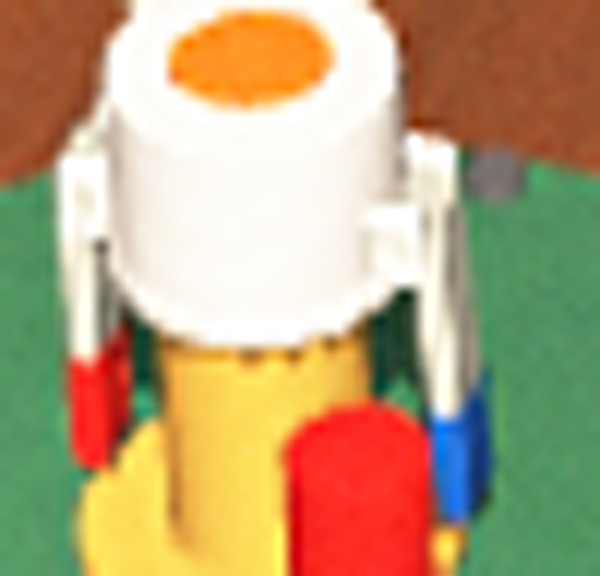

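Both arms are down, but the blue one looks about 0.05 rad less closed than the red. There is plenty of time, so I press it home once more, a bit harder.

Request:
drive_tool:
  deltas:
    - {"gripper":255,"offset":[-0.03,-0.045,0],"angular":[0,0,-0.008]}
    - {"gripper":255,"offset":[-0.043,-0.09,0],"angular":[0,0,-0.008]}
    - {"gripper":255,"offset":[-0.043,-0.135,0],"angular":[0,0,-0.008]}
    - {"gripper":255,"offset":[-0.043,-0.153,0.03],"angular":[0,0,-0.008]}
    - {"gripper":255,"offset":[-0.043,-0.153,0.075],"angular":[0,0,-0.008]}

```text
t: 14.95
eef_pos: [0.4122, 0.2267, 0.2597]
tool_rot: [-0.003, 1.0, 0.03, 0.004]
contact_force: [0.8, -1.4, -0.1]
gripper_width: -0.002
grasp_force: 0.0
```

Request:
drive_tool:
  deltas:
    - {"gripper":255,"offset":[0,0,0.04],"angular":[0,0,0]}
    - {"gripper":255,"offset":[0,0,0.074],"angular":[0,0,0]}
    - {"gripper":255,"offset":[0.01,0,0.074],"angular":[0,0,0]}
    - {"gripper":255,"offset":[0.025,0,0.074],"angular":[0,0,0]}
    - {"gripper":255,"offset":[0.035,0,0.074],"angular":[0,0,0]}

```text
t: 15.45
eef_pos: [0.4499, 0.2234, 0.1858]
tool_rot: [-0.001, 1.0, 0.026, 0.002]
contact_force: [0.4, 0.1, -1.0]
gripper_width: -0.004
grasp_force: 0.0
```

```bash
python3 - <<'E'
from h import *
go((.457,.2192,.181),2.6)
E
```

```text
t 15.45 pos [0.4499 0.2234 0.1858] F [ 0.4  0.1 -1. ] w -0.004 yaw 2.95
off [0.0068 0.0045 0.0049] ang [-0.003  -0.0056  0.0079]
```

Request:
drive_tool:
  deltas:
    - {"gripper":255,"offset":[0.003,0.004,0.003],"angular":[0,0,0.008]}
    - {"gripper":255,"offset":[0.006,0.004,0.003],"angular":[0,0,0.008]}
    - {"gripper":255,"offset":[0.009,0.004,0.003],"angular":[0,0,0.008]}
    - {"gripper":255,"offset":[0.011,0.004,0.003],"angular":[0,0,0.008]}
    - {"gripper":255,"offset":[0.012,0.004,0.003],"angular":[0,0,0.008]}

```text
t: 15.95
eef_pos: [0.4565, 0.2184, 0.1801]
tool_rot: [0.001, 1.0, 0.023, -0.002]
contact_force: [-10.5, -0.1, 4.3]
gripper_width: -0.002
grasp_force: 0.0
```

Request:
drive_tool:
  deltas:
    - {"gripper":255,"offset":[0.001,0,0],"angular":[0,0,0]}
    - {"gripper":255,"offset":[0.002,0,0],"angular":[0,0,0]}
    - {"gripper":255,"offset":[0.003,0,0],"angular":[0,0,0]}

```text
t: 16.25
eef_pos: [0.457, 0.2185, 0.1795]
tool_rot: [0.002, 1.0, 0.024, -0.005]
contact_force: [-17.8, -0.6, 6.5]
gripper_width: 0.002
grasp_force: 0.0
```

Request:
drive_tool:
  deltas:
    - {"gripper":255,"offset":[0.001,0,0],"angular":[0,0,0]}
    - {"gripper":255,"offset":[0.002,0,0],"angular":[0,0,0]}
    - {"gripper":255,"offset":[0.004,0,0],"angular":[0,0,0]}
    - {"gripper":255,"offset":[0.004,0,0],"angular":[0,0,0]}

```text
t: 16.65
eef_pos: [0.4574, 0.2186, 0.1786]
tool_rot: [0.003, 1.0, 0.025, -0.008]
contact_force: [-26.3, 0.5, 10.7]
gripper_width: -0.002
grasp_force: 0.0
```

Request:
drive_tool:
  deltas:
    - {"gripper":255,"offset":[-0.02,0,0],"angular":[0,0,0]}
    - {"gripper":255,"offset":[-0.045,0,-0.02],"angular":[0,0,0]}
    - {"gripper":255,"offset":[-0.045,0,-0.07],"angular":[0,0,0]}
    - {"gripper":255,"offset":[-0.045,0,-0.12],"angular":[0,0,0]}
    - {"gripper":255,"offset":[-0.045,0,-0.15],"angular":[0,0,0]}

```text
t: 17.15
eef_pos: [0.4216, 0.2176, 0.3347]
tool_rot: [-0.001, 1.0, 0.023, 0.002]
contact_force: [-0.2, -0.0, 0.1]
gripper_width: 0.001
grasp_force: 0.0
```

Request:
drive_tool:
  deltas:
    - {"gripper":255,"offset":[0,0.045,0],"angular":[0,0,0]}
    - {"gripper":255,"offset":[0,0.09,0],"angular":[0,0,0]}
    - {"gripper":255,"offset":[0.03,0.13,0],"angular":[0,0,0]}
    - {"gripper":255,"offset":[0.03,0.15,0],"angular":[0,0,0]}
    - {"gripper":255,"offset":[0.03,0.15,0],"angular":[0,0,0]}

```text
t: 17.65
eef_pos: [0.4584, 0.0648, 0.3307]
tool_rot: [0.001, 1.0, 0.02, 0.0]
contact_force: [-0.5, 1.1, 0.3]
gripper_width: 0.001
grasp_force: 0.0
```

```bash
python3 - <<'E'
from h import *
go((.4186,.2175,.255),2.6)
for n,r in(("scene",(330,170,450,290)),("side",(180,190,310,320))):
    im=optics.read_camera(n); cv2.imwrite(f"pics/{n}9.png",im)
    for c in("red","blue","orange"):
        for b in blobs(im,c,r,8): print(n,c,b[0],b[1],b[2])
E
```

```text
t 17.65 pos [0.4584 0.0648 0.3307] F [-0.5  1.1  0.3] w 0.001 yaw 2.25
off [-0.0338 -0.1542  0.0755] ang [ 0.0015 -0.0006 -0.0078]
scene red 176 [428.3 229.1] [422 221  14  17]
scene red 45 [385.3 259.8] [382 256   8   8]
scene blue 177 [426.4 254.1] [420 246  14  17]
scene orange 62 [392.9 222.2] [388 219  11   7]
side red 48 [200.7 219.5] [197 217   9   6]
side red 40 [237.2 270.8] [235 265   5  12]
side red 202 [259.6 280.9] [254 272  12  19]
side blue 36 [256.3 221.2] [253 219   8   5]
side blue 197 [219.7 274.3] [214 265  13  19]
side blue 35 [267.7 275.3] [266 269   4  12]
side orange 26 [228.5 212.9] [225 211   8   5]
side orange 82 [285.8 216.2] [279 213  15   7]
side orange 69 [249.6 242.4] [244 239  13   7]
```

```bash
python3 - <<'E'
from h import *
m=optics.camera_model("wrist"); im=optics.read_camera("wrist"); cv2.imwrite("pics/w9.png",im)
T=m["cam_to_world"]
def px(X):
    q=np.linalg.inv(T)@np.r_[X,1]; x,y,z=q[0],-q[1],-q[2]; th=np.arctan2(np.hypot(x,y),z); k=m["fx"]*th/np.hypot(x,y); return np.array([m["cx"]+k*x,m["cy"]+k*y])
P=px((.5012,.222,.13)); print("cam",T[:3,3],"adaptor px",P)
x0,y0=np.clip((P-[75,65]).astype(int),0,None); cr=im[y0:y0+130,x0:x0+150]; print(x0,y0)
cv2.imwrite("pics/c9.png",cv2.resize(cr,None,fx=5,fy=5,interpolation=cv2.INTER_CUBIC)[:600,:800])
c=np.array([.5012,.222,0]); a=np.radians(2.6); u=np.array([np.cos(a),np.sin(a),0]); n=np.array([-u[1],u[0],0])
for th in(1.57,1.5):
  for s in(1,-1):
    o=[]
    for L,h in((.01,.007),(.06,.007),(.06,.001)):
        t=c+s*u*(.027+L*np.cos(th)+h*np.sin(th))-n*.0075; t[2]=.145-L*np.sin(th)+h*np.cos(th); o.append(np.round((px(t)-[x0,y0])*5).astype(int))
    print(th,s,"outer root, outer tip, inner tip",*o)
print("disc",np.round((px(c+[0,0,.171])-[x0,y0])*5))
E
```

```text
cam [0.53346539 0.07100818 0.40042311] adaptor px [110.50577895 150.50585793]
35 85
1.57 1 outer root, outer tip, inner tip [388 139] [503 135] [504 164]
1.57 -1 outer root, outer tip, inner tip [418 514] [523 460] [521 432]
1.5 1 outer root, outer tip, inner tip [387 135] [501 114] [502 143]
1.5 -1 outer root, outer tip, inner tip [417 518] [524 480] [522 451]
disc [260. 361.]
```

View pics/c9.png

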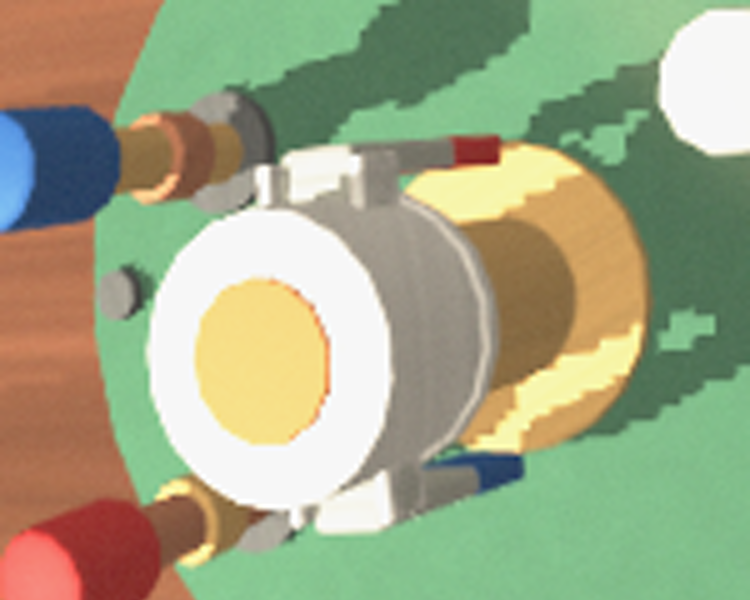

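The disc is where predicted and the red arm matches 1.57. The blue tip corners are at about (523,474)/(523,454), which is nearer the 1.5 prediction. The upright finger probably bears on the hinge root, so I press again with the tool tilted 10° and the fingertip leading.

```bash
cat >> h.py <<'E'
def got(xyz,yaw,tilt):
    o=bot.get_obs(); w,x,y,z=o["tool_rot"]; Q=R.from_quat([x,y,z,w])
    G=R.from_euler("z",yaw,degrees=True)*R.from_euler("x",180,degrees=True)*R.from_euler("y",tilt,degrees=True)
    print("t",round(o["t"],2),"pos",np.round(o["eef_pos"],4),"F",np.round(o["contact_force"],1))
    print("off",np.round(Q.inv().apply(np.array(xyz)-o["eef_pos"]),4),"ang",np.round((Q.inv()*G).as_rotvec()/(np.pi/4),4))
    print("world +x 10mm ->",np.round(Q.inv().apply([.01,.00045,0]),4),"fingertip inner corner",np.round(o["eef_pos"]+Q.apply([.011,0,.073]),4))
E
python3 -c "
from h import *
got((.405,.2168,.30),2.6,10)"
```

```text
t 17.8 pos [0.4576 0.0693 0.3307] F [ 0.2  0.8 -0.3]
off [-0.0457 -0.1498  0.0308] ang [-0.0006  0.2216  0.0013]
world +x 10mm -> [0.01 0.   0.  ] fingertip inner corner [0.4687 0.0698 0.2577]
```

Request:
drive_tool:
  deltas:
    - {"gripper":255,"offset":[-0.035,-0.04,0],"angular":[0,0,-0.008]}
    - {"gripper":255,"offset":[-0.053,-0.09,0],"angular":[0,0.1,-0.008]}
    - {"gripper":255,"offset":[-0.053,-0.135,0],"angular":[0,0.222,-0.008]}
    - {"gripper":255,"offset":[-0.053,-0.154,0.02],"angular":[0,0.222,-0.008]}
    - {"gripper":255,"offset":[-0.053,-0.154,0.04],"angular":[0,0.222,-0.008]}

```text
t: 18.3
eef_pos: [0.3962, 0.2254, 0.2914]
tool_rot: [-0.004, 0.996, 0.03, 0.089]
contact_force: [0.2, -0.6, 0.0]
gripper_width: -0.0
grasp_force: 0.0
```

Request:
drive_tool:
  deltas:
    - {"gripper":255,"offset":[0,0,0],"angular":[0,0,0]}
    - {"gripper":255,"offset":[0,0,0],"angular":[0,0,0]}

```text
t: 18.5
eef_pos: [0.3975, 0.2204, 0.2907]
tool_rot: [-0.002, 0.996, 0.026, 0.087]
contact_force: [0.9, -0.7, 0.3]
gripper_width: 0.002
grasp_force: 0.0
```

```bash
python3 -c "
from h import *
got((.4138,.218,.176),2.6,10)"
```

```text
t 18.5 pos [0.3975 0.2204 0.2907] F [ 0.9 -0.7  0.3]
off [-0.0039  0.0031  0.1158] ang [-0.0008  0.0011  0.0098]
world +x 10mm -> [0.0099 0.0001 0.0017] fingertip inner corner [0.4209 0.2215 0.2207]
```

Request:
drive_tool:
  deltas:
    - {"gripper":255,"offset":[-0.004,0.003,0.045],"angular":[0,0,0.009]}
    - {"gripper":255,"offset":[-0.004,0.003,0.09],"angular":[0,0,0.009]}
    - {"gripper":255,"offset":[-0.004,0.003,0.112],"angular":[0,0,0.009]}
    - {"gripper":255,"offset":[-0.004,0.003,0.116],"angular":[0,0,0.009]}
    - {"gripper":255,"offset":[0.006,0.003,0.1177],"angular":[0,0,0.009]}

```text
t: 19.0
eef_pos: [0.4243, 0.2182, 0.1762]
tool_rot: [-0.002, 0.996, 0.023, 0.087]
contact_force: [0.5, -0.7, 0.0]
gripper_width: 0.003
grasp_force: 0.0
```

Request:
drive_tool:
  deltas:
    - {"gripper":255,"offset":[0.007,0,0.0012],"angular":[0,0,0]}
    - {"gripper":255,"offset":[0.011,0,0.0019],"angular":[0,0,0]}
    - {"gripper":255,"offset":[0.014,0,0.0024],"angular":[0,0,0]}
    - {"gripper":255,"offset":[0.017,0,0.003],"angular":[0,0,0]}

```text
t: 19.4
eef_pos: [0.4422, 0.2189, 0.1764]
tool_rot: [-0.002, 0.996, 0.022, 0.088]
contact_force: [-0.5, 0.1, -0.3]
gripper_width: -0.0
grasp_force: 0.0
```

```bash
python3 -c "
from h import *
got((.4438,.2188,.176),2.6,10)"
```

```text
t 19.4 pos [0.4422 0.2189 0.1764] F [-0.5  0.1 -0.3]
off [0.0015 0.0002 0.0006] ang [-0.0011 -0.0013 -0.0017]
world +x 10mm -> [ 0.0099 -0.      0.0017] fingertip inner corner [0.4658 0.22   0.1064]
```

Request:
drive_tool:
  deltas:
    - {"gripper":255,"offset":[0.002,0,0.0003],"angular":[0,0,0]}
    - {"gripper":255,"offset":[0.004,0,0.0007],"angular":[0,0,0]}
    - {"gripper":255,"offset":[0.006,0,0.001],"angular":[0,0,0]}
    - {"gripper":255,"offset":[0.006,0,0.001],"angular":[0,0,0]}

```text
t: 19.8
eef_pos: [0.4471, 0.219, 0.1752]
tool_rot: [-0.002, 0.996, 0.022, 0.086]
contact_force: [-3.6, -0.2, -1.8]
gripper_width: -0.001
grasp_force: 1.6
```

Request:
drive_tool:
  deltas:
    - {"gripper":255,"offset":[0.002,0,0.0003],"angular":[0,0,0]}
    - {"gripper":255,"offset":[0.004,0,0.0007],"angular":[0,0,0]}
    - {"gripper":255,"offset":[0.005,0,0.001],"angular":[0,0,0]}
    - {"gripper":255,"offset":[0.005,0,0.001],"angular":[0,0,0]}

```text
t: 20.2
eef_pos: [0.4494, 0.2189, 0.1743]
tool_rot: [-0.001, 0.996, 0.023, 0.084]
contact_force: [-13.6, 0.2, 4.1]
gripper_width: -0.002
grasp_force: 6.0
```

Now it's at a firm stop. I withdraw and re-measure from the same viewpoint.

Request:
drive_tool:
  deltas:
    - {"gripper":255,"offset":[-0.025,0,-0.004],"angular":[0,0,0]}
    - {"gripper":255,"offset":[-0.045,0,-0.02],"angular":[0,0,0]}
    - {"gripper":255,"offset":[-0.045,0,-0.07],"angular":[0,0,0]}
    - {"gripper":255,"offset":[-0.045,0,-0.12],"angular":[0,0,0]}
    - {"gripper":255,"offset":[-0.045,0,-0.16],"angular":[0,-0.15,0]}

```text
t: 20.7
eef_pos: [0.3789, 0.2166, 0.3283]
tool_rot: [-0.001, 0.999, 0.024, 0.029]
contact_force: [1.5, -0.2, -0.5]
gripper_width: -0.0
grasp_force: 0.0
```

```bash
python3 -c "
from h import *
got((.4584,.0665,.331),2.6,0)"
```

```text
t 20.7 pos [0.3789 0.2166 0.3283] F [ 1.5 -0.2 -0.5]
off [0.0722 0.1538 0.0012] ang [-0.0018 -0.0736  0.0039]
world +x 10mm -> [0.01   0.     0.0006] fingertip inner corner [0.394  0.2175 0.256 ]
```

Request:
drive_tool:
  deltas:
    - {"gripper":255,"offset":[0.01,0.04,0],"angular":[0,-0.073,0]}
    - {"gripper":255,"offset":[0.03,0.085,0],"angular":[0,-0.073,0]}
    - {"gripper":255,"offset":[0.05,0.125,0.001],"angular":[0,-0.073,0]}
    - {"gripper":255,"offset":[0.072,0.154,0.001],"angular":[0,-0.073,0]}
    - {"gripper":255,"offset":[0.072,0.154,0.001],"angular":[0,-0.073,0]}

```text
t: 21.2
eef_pos: [0.4626, 0.0606, 0.3289]
tool_rot: [0.0, 1.0, 0.018, 0.001]
contact_force: [-0.5, 0.5, 0.0]
gripper_width: -0.006
grasp_force: 0.0
```

Request:
drive_tool:
  deltas:
    - {"gripper":255,"offset":[0,0,0],"angular":[0,0,0]}
    - {"gripper":255,"offset":[0,0,0],"angular":[0,0,0]}

```text
t: 21.4
eef_pos: [0.4593, 0.0665, 0.3285]
tool_rot: [-0.0, 1.0, 0.023, -0.0]
contact_force: [-0.3, 0.7, -0.1]
gripper_width: -0.005
grasp_force: 0.0
```

```bash
python3 - <<'E'
from h import *
S=optics.camera_model("scene");D=optics.camera_model("side")
P={}
for n,r in(("scene",(330,170,450,290)),("side",(180,190,310,320))):
    im=optics.read_camera(n); cv2.imwrite(f"pics/{n}10.png",im)
    P[n]=max((b for b in blobs(im,"orange",(380,210,405,235) if n=="scene" else (235,232,265,255),8)),key=lambda b:b[0])[1]
    for c in("red","blue"):
        for b in blobs(im,c,r,8):
            if n=="side": print(n,c,b[0],b[1],b[2])
c,_=tri([ray(S,P["scene"]),ray(D,P["side"])]); print("disc",c)
c=np.array([c[0],c[1],0]); a=np.radians(2.6); u=np.array([np.cos(a),np.sin(a),0]); n=np.array([-u[1],u[0],0])
def circ(X,m):
    q=np.linalg.inv(m["cam_to_world"])@np.r_[X,1]; x,y,z=q[0],-q[1],-q[2]; th=np.arctan2(np.hypot(x,y),z); k=m["fx"]*th/np.hypot(x,y); return np.array([m["cx"]+k*x,m["cy"]+k*y])
def ends(im,m,c):
    hsv=cv2.cvtColor(im,cv2.COLOR_BGR2HSV)
    for s,nm in((1,"red"),(-1,"blue")):
        p=circ(c+s*u*.031-n*.005+[0,0,.092],m); x,y=np.round(p).astype(int)
        k=cv2.inRange(hsv,(100,120,40),(130,255,255)) if s<0 else cv2.inRange(hsv,(0,150,40),(6,255,255))|cv2.inRange(hsv,(174,150,40),(180,255,255))
        k=k[y-14:y+15,x-14:x+15]; nn,l,st,ce=cv2.connectedComponentsWithStats(k)
        if nn<2: print(nm,"none");continue
        i=1+np.argmax(st[1:,4]); q=ce[i]+[x-14,y-14]; o,d=ray(m,q,True); X=o+d*((c-n*.0075-o)@n)/(d@n)
        print(nm,"px",q.round(1),st[i],"radial",round((X-c)@u*1e3,1),"z",round(X[2]*1e3,1))
m=optics.camera_model("wrist"); im=optics.read_camera("wrist"); cv2.imwrite("pics/w10.png",im); np.save("w10.npy",m,allow_pickle=True)
print("after"); ends(im,m,c)
E
```

```text
side red 47 [200.8 219.5] [197 217   9   6]
side red 34 [237.6 271.7] [236 266   4  11]
side red 200 [259.6 280.9] [254 272  12  19]
side blue 36 [256.3 221.2] [253 219   8   5]
side blue 196 [219.7 274.2] [214 265  13  19]
side blue 23 [267. 275.] [266 270   3  10]
disc [0.50049985 0.22260143 0.17081602]
after
red px [127.2 116.6] [ 9 11 10  6 52] radial 31.2 z 98.1
blue px [130.5 176.6] [ 5 11 14  8 63] radial -28.8 z 99.9
```

Blue now sits at 28.8 mm radius and red at 31.2 mm, which is about 30 mm each once cap-centre error is allowed for. Both arms are fully closed, the disc is still at 0.171, and the robot is clear of everything.

```bash
python3 -c "
from station import bot
print(bot.hand_in())"
```

```text
the job is handed in; nothing more can be done
None
```

I handed the job in at about 21.5 s of the 64 s. The cap is fully home on the adaptor, its arms sit clear of the three stems, both cam arms measured fully down, and the jar, hammer and bowl were not touched.

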